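# Empty the capsule dispenser and hold its slide open

## Robot

A 6-joint arm with a two-finger parallel gripper is mounted at the origin on a cart in front of the work surface, level with it; the furniture and walls round the work are solid. World frame = base frame: x ahead of the robot, y to its left, z up, the work surface at z = 0. Lengths are in m, angles in rad, forces in N, time in s.
With the tool pointing down it reaches from about 0.375 to 0.9 m from the base axis. Payload 3.1 kg.
Tool frame: the origin (TCP) lies between the finger pads; the fingertips stand manip.finger_overhang ahead of it and the grasp point (between the pads) lies 5 mm behind it (manip.finger_overhang is the distance from the TCP to the fingertips, in m); z points along the fingers, y is the line along which they close (so a half turn about z gives the same grasp; the last joint's range is limited). The gripper opens to 85 mm and grips with 20 to 120 N. Pads are 22 mm wide; open, the fingers measure 114 mm over their backs; the gripper's body (76 mm by 85 mm) begins 54 mm behind the grasp point. The pads swing forward as they close: fully open they stand 13 mm farther back than shut.
Start: joints at [-1.385, 0.527, 1.433, -0, 1.181, -0.178], TCP at [0.223, -0.584, 0.245] pointing down, gripper open.
Joint ranges: [-3.08, 3.08], [-0.75, 2.2], [0.22, 2.44], [-1.43, 4.57], [0, 2.65], [-2.85, 2.85]. Speed limits (rad/s): [2.79, 2.79, 3.14, 3.14, 3.14, 3.14].

## Interface

Orientations are given as a unit quaternion [x, y, z, w].
In Python, from station import manip gives the robot as it stands.
- The arm moves only by the tool drive_tool, never from a script. Its argument "plan" is a list of rows, each a list of 7 numbers: the shift along the tool's x, y, z in m, then the turn, a rotation vector about the tool's x, y, z in degrees, then the opening, from -1 (shut) to 1 (fully open). In form: [[x, y, z, wx, wy, wz, gripper], ...]. A call has 1 to 10 rows; each row shifts and turns the commanded pose from where the row before left it, along the tool's axes as they then stand; what a row does not reach is not made up. A row lasts 1/10 s, in which the tool goes at most 50 mm and 8.59 degrees, less where a joint would pass 70% of its speed; a pose out of reach is approached as far as the arm can. A call is refused whole if a number of a shift passes 0.05 or a number of a turn 8.59, either way. A call with a gripper value outside its range is refused whole. The fingers move at their own pace and stop on an object; "newtons" is the grip in N (left out, the last holds). Time passes only in rows, so rows that do not move let the fingers close. It gives the time, the measured TCP pose, the force, the opening and the grip force at its end, in the units of the state.
- manip.sense(): the state, without advancing time (a new reading comes with each control period).
- manip.snapshot(name): name is "side" or "top" or "wrist"; returns a dict with "image" (480x640x3 uint8, red, green, blue), "z_map" (480x640 float32, m along the optical axis (not along the pixel's ray), 0 where there is no reading), "fov_y" (degrees; the focal length in pixels is half the picture's height over the tangent of half this angle, whatever the lens; pixels are square), "cx", "cy" (the principal point, pixels), "extrinsics" (4x4, takes a point from camera to world coordinates); the wrist camera has in their place "mount" (4x4, takes a point from camera to tool coordinates, whose origin is the TCP and whose axes are the flange's). Camera axes: x right, y up, looking along -z (the intrinsics and any distortion apply to the point x, -y, -z); pixel columns grow to the right and rows downward; lengths in m; the calibration is good to about 2 mm. A picture is of the moment at which its call begins: read the wrist's pose just before it.
- manip.sign_off(): hands the job in; it is judged then, once.
The state is a dict: "t": time; "q": joint angles; "qd": joint speeds; "tau": joint torques, N m; "tcp_pos": TCP position; "tool_rot": TCP orientation; "force": force on the tool from outside, world axes, zero at the start; "ft_torque": the same for the moment, N m; "finger_gap": opening from 0.0 (shut) to 1.0 (fully open); "gripper_force": force on a finger pad.
Only numpy, scipy, OpenCV 4.12 (cv2) and the standard library are available. Lean on these libraries where they do the work, as an engineer would, in place of code of your own. Each camera call takes 0.05 s, during which the arm holds its last target. There are 200 camera calls.

## Task

The coffee-capsule dispenser is to be emptied and its chute brushed out: push the wooden bowl along the worktop, without lifting it, until it stands under the chute, and only then draw the spring-loaded slide out by its upright grip plate until the groove across its blade just comes out at the front of the housing, so that the two capsules drop into the bowl. Do not draw it well past the groove, where it leaves its guides, and do not let it spring back: finish still holding it at the groove, so that I can brush the chute from above. Leave the canister and the mug where they stand.

Things in the scene. Friction and masses are not known exactly. Their poses are not given: they have to be found in the camera images.
- bowl: round wooden bowl, loose, 0.45 kg (varies), 170 mm across the rim, 116 mm across the foot, 50 mm high, walls 6 mm, flaring from foot to rim, inner floor at 8 mm. Origin: centre of its underside, z up. It starts to the left or to the right of the dispenser (the canister stands on the other side).
- dispenser: steel dispenser, fixed, up to 0.2 rad askew. Origin: on the worktop plumb under the chute; x to its back, y to its left, z up. Housing 70 mm deep (x), 66 wide, 68 to 102 mm high; on it a clear tube 53 mm across (collars 59) up to 204 mm. An arm (underside 74 mm up) carries it from a post behind; the foot begins 116 mm behind the origin. The bowl fits under from the sides or front.
- chute (a point): centre of the round chute mouth (43 mm wide) in the housing's underside, 68 mm above the worktop, plumb over the dispenser's origin, same axes. The housing's front face is 35 mm in front (-x) of it, 38 mm with the slot's metal bezel. Wall cabinets hang behind: undersides 0.5 m above the worktop, handles to 0.58 m ahead of the robot; keep the wrist in front of them.
- grip_plate (a point): middle of the slide's upright black grip plate: 12 mm thick (x), 52 wide (y), top 15 mm above this point; can be pinched front and back down to 26 mm below the top, where it meets the flat blade (46 mm wide, top 87 mm above the worktop). Shut, it is 100 mm in front of the chute axis, 118 mm above the worktop, 56 mm free behind the plate. Dispenser's axes; drawn out along -x.
- slide (a joint): how far the slide is drawn out, m: 0 shut (start); at 0.050 the groove (dark line 4 mm wide, across the blade, hidden in the housing before) has just come fully out of the housing front (1.5 mm clear of the bezel); above 0.065 the slide leaves its guides. A spring pulls it shut: 4 N at 0, 10 N at the groove.
- capsule_1: lower of two copper-coloured metal coffee capsules stacked in the tube on the slide's blade: flange 37 mm across at the underside, body tapering to 17 mm at the top, 28 mm high, 12 g. Origin: centre of the flange's underside. They fall by themselves once the slide is drawn to about the groove.
- capsule_2: upper capsule, like capsule_1
- canister: bystander: cream round canister with wooden lid, 102 mm across, 140 mm high, loose. Origin: centre of its underside. Stands on the side of the dispenser where the bowl does not.
- mug: bystander: green and white mug, 78 mm across (116 with its handle), 101 mm high, loose, left, at the back. Origin: on its underside.

How it is judged:
By the outcome, as a careful person would: the job done as asked, in the order asked, and still so for the second after the job is handed in, while the arm keeps its last pose, push and grip.
It also fails if it takes over 64 s, if anything falls off the work surface, if the arm or the gripper's body presses on something with over 40 N, if the wrist force passes 120 N, or if a joint passes its speed limit or range.

## Working session

There is one attempt and no reset: what is moved stays moved. The work goes in short steps, Python scripts to look and compute and a tool call to move; the robot and the scene stay as the last step left them, time stands still between calls to the robot, and variables do not carry over. Pictures are saved under pics/ and viewed, at most 10 in all, crops included, and the job is handed in when it is done.

Besides the shell and the picture viewer there is one more tool, called after "Emit:" by a JSON object that holds its "name" and its "arguments". drive_tool: Moves the arm, as the interface text tells. Its arguments: {"type":"object","properties":{"plan":{"type":"array"},"newtons":{"type":"number"}},"required":["plan"]}

```bash
ls; mkdir -p pics
python3 - <<'E'
from station import manip
import cv2, numpy as np
print(manip.sense(), manip.finger_overhang)
for n in ("side","top"):
    s=manip.snapshot(n); np.savez(f"{n}0.npz",**s)
    print(n,{k:v for k,v in s.items() if k not in("image","z_map")})
    cv2.imwrite(f"pics/{n}0.png",s["image"][:,:,::-1])
E
```

```text
pics
{'t': 0.0, 'q': array([-1.38453252e+00,  5.28453930e-01,  1.43391903e+00, -2.48161688e-06,
        1.18138710e+00, -1.78506296e-01]), 'qd': array([ 0.00072397,  0.00085629, -0.0005238 ,  0.00069339, -0.0017665 ,
        0.00089304]), 'tau': array([ 1.01892390e-03, -4.42343366e+01, -1.78022271e+01,  1.27412086e-06,
        8.52082012e-03, -1.17767620e-06]), 'tcp_pos': array([ 0.22285224, -0.58317952,  0.24433578]), 'tool_rot': array([ 9.83413237e-01,  1.81375935e-01, -5.35081488e-06, -1.08369433e-03]), 'force': array([ 0.48684567, -0.53819476,  0.13160759]), 'ft_torque': array([-0.005106  ,  0.0117061 , -0.00666807]), 'gripper_force': 0.0, 'finger_gap': 0.9975542317799354} 0.014
side {'fov_y': 55.11579265705923, 'cx': 317.7117221360083, 'cy': 237.50898772448372, 'extrinsics': array([[-0.99553815,  0.03754522, -0.08656872,  0.53941961],
       [-0.09426516, -0.35462468,  0.93024481,  0.85299023],
       [ 0.00422684,  0.93425462,  0.35658161,  0.45875878],
       [ 0.        ,  0.        ,  0.        ,  1.        ]])}
top {'fov_y': 54.76447384871271, 'cx': 318.222030416111, 'cy': 241.7783018288209, 'extrinsics': array([[ 0.02409089,  0.98809661, -0.15193657,  0.4393673 ],
       [-0.99959924,  0.02606833,  0.01103615, -0.02862589],
       [ 0.01486551,  0.15160981,  0.98832863,  1.11608232],
       [ 0.        ,  0.        ,  0.        ,  1.        ]])}
```

View pics/top0.png

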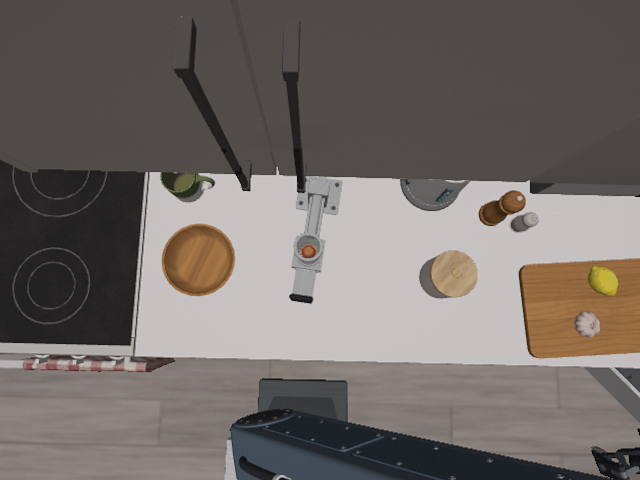

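View pics/side0.png

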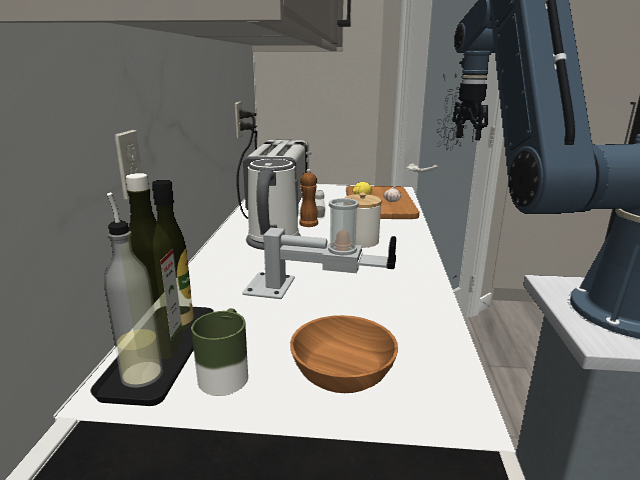

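The top view shows the bowl at about (199,260), left of the dispenser. The tube is at (308,248), the black plate at (301,298), the canister at (454,274) and the mug at (185,183). The side view shows the plate at (392,252) and the bowl at (344,352).

```bash
cat > h.py <<'E'
import numpy as np, cv2
from scipy.optimize import least_squares
def rays(s,uv,E=None):
    """camera centre and directions (depth 1) in world"""
    E=s["extrinsics"] if E is None else E
    f=s["image"].shape[0]/2/np.tan(np.radians(s["fov_y"])/2)
    uv=np.atleast_2d(uv).astype(float)
    d=np.c_[(uv[:,0]-s["cx"])/f,-(uv[:,1]-s["cy"])/f,-np.ones(len(uv))]@E[:3,:3].T
    return E[:3,3],d
def plane(s,uv,z,E=None):
    c,d=rays(s,uv,E); return c+d*((z-c[2])/d[:,2])[:,None]
def cloud(s,E=None):
    h,w=s["z_map"].shape; v,u=np.mgrid[:h,:w]
    c,d=rays(s,np.c_[u.ravel(),v.ravel()],E)
    return (c+d*s["z_map"].reshape(-1,1)).reshape(h,w,3)
def tri(a,b):
    (c1,d1),(c2,d2)=a,b; d1=d1[0];d2=d2[0]
    t=np.linalg.lstsq(np.c_[d1,-d2],c2-c1,rcond=None)[0]
    p,q=c1+t[0]*d1,c2+t[1]*d2
    return (p+q)/2,np.linalg.norm(p-q)
def circ(xy):
    f=lambda p:np.hypot(*(xy-p[:2]).T)-p[2]
    r=least_squares(f,[*xy.mean(0),.05],loss="soft_l1",f_scale=.002); return r.x
E
python3 - <<'E'
from h import *
T=dict(np.load("top0.npz"));S=dict(np.load("side0.npz"))
for n,s,bw,pl in(("top",T,(140,210,260,310),(285,285,318,308)),("side",S,(280,305,410,400),(382,230,402,275))):
    P=cloud(s);h=cv2.cvtColor(s["image"],cv2.COLOR_RGB2HSV);g=s["z_map"]>0
    yy,xx=np.mgrid[:480,:640];box=lambda b:(xx>=b[0])&(xx<=b[2])&(yy>=b[1])&(yy<=b[3])
    m=box(bw)&(h[...,0]<20)&(h[...,1]>90)&g
    c=max(cv2.findContours(m.astype('uint8'),0,1)[0],key=cv2.contourArea)[:,0]
    print(n,"bowl contour at z=.05",circ(plane(s,c,.05)[:,:2]),"top z",np.percentile(P[m][:,2],[1,50,99]))
    q=P[m];q=q[q[:,2]>.044];print("  rim cloud",len(q),circ(q[:,:2]),"foot-to",q[:,:2].min(0),q[:,:2].max(0))
    m=box(pl)&(s["image"].max(2)<60)
    uv=np.argwhere(m)[:,::-1];print("  plate px",len(uv),uv.mean(0),uv.min(0),uv.max(0))
    q=P[m&g];print("  plate pts",len(q),q.min(0),q.max(0),np.median(q,0))
    if n=="top":
        (cx,cy),wh,a=cv2.minAreaRect(plane(s,uv,.133)[:,:2].astype('float32'));print("  plate rect",cx,cy,wh,a)
m=(lambda P:(P[...,2]>.19)&(P[...,2]<.212)&(P[...,0]>.35)&(P[...,0]<.65)&(abs(P[...,1])<.15))(cloud(T))
q=cloud(T)[m];print("tube top",len(q),q.mean(0),q.min(0),q.max(0),circ(q[:,:2]))
P=cloud(T);m=(abs(P[...,2]-.087)<.004)&(abs(P[...,1])<.15)&(P[...,0]>.35)&(P[...,0]<.6);q=P[m];print("blade",len(q),q.min(0),q.max(0))
print(cv2.minAreaRect(q[:,:2].astype('float32')))
m=(abs(P[...,2]-.102)<.004)&(abs(P[...,1])<.15)&(P[...,0]>.35)&(P[...,0]<.6);q=P[m];print("housing",len(q),q.min(0),q.max(0),cv2.minAreaRect(q[:,:2].astype('float32')))
m=(abs(P[...,2]-.14)<.01)&(P[...,1]<-.2)&(P[...,1]>-.5)&(P[...,0]<.6);q=P[m];print("canister",circ(q[:,:2][::5]),q.mean(0))
for y in(-.1,0,.1):
    m=(abs(P[...,2])<.01)&(abs(P[...,1]-y)<.01);print("table front x",P[m][:,0].min())
m=(abs(P[...,2])<.01)&(abs(P[...,0]-.35)<.05);print("table left y",P[m][:,1].max())
E
```

```text
top bowl contour at z=.05 [0.55524247 0.23610191 0.08203566] top z [0.00533381 0.01366276 0.05410248]
  rim cloud 648 [0.55530208 0.2348984  0.07973743] foot-to [0.4728303 0.1526876] [0.63822992 0.32006713]
  plate px 137 [300.6350365  298.24817518] [290 294] [312 302]
  plate pts 137 [ 0.4624807  -0.02943745  0.08968101] [0.47791851 0.01726365 0.1400049 ] [ 0.46944304 -0.00554264  0.13345725]
  plate rect 0.4691462516784668 -0.005773354321718216 (0.04712152108550072, 0.013059929013252258) 82.01631164550781
side bowl contour at z=.05 [0.5550017  0.25319968 0.092006  ] top z [0.0058414  0.02430106 0.04990699]
  rim cloud 1153 [0.5556855  0.24017036 0.08078422] foot-to [0.47218658 0.15380871] [0.63893919 0.32302373]
  plate px 211 [391.65402844 253.81516588] [387 237] [395 268]
  plate pts 209 [ 0.46218209 -0.02369411  0.0798592 ] [0.48026359 0.02509514 0.13330914] [0.47240559 0.0194704  0.10923148]
tube top 295 [ 0.57172127 -0.01870477  0.20450083] [ 0.54107747 -0.04669748  0.19017441] [0.5987198  0.00939457 0.2096063 ] [ 0.56954936 -0.01888582  0.02587784]
blade 496 [ 0.46074915 -0.04346148  0.08321566] [0.58883058 0.01512665 0.09098922]
((0.5266932249069214, -0.012791331857442856), (0.05865003913640976, 0.12667429447174072), 80.24003601074219)
housing 257 [ 0.46451007 -0.05497182  0.09800003] [0.59956407 0.01660877 0.10590331] ((0.5345098972320557, -0.014293629676103592), (0.06582072377204895, 0.13940605521202087), 82.66079711914062)
canister [ 0.53232375 -0.33419389  0.00656922] [ 0.5318146  -0.33387047  0.13844878]
table front x 0.3317514793068061
table front x 0.33139024744392903
table front x 0.3314799962245264
table left y 0.6981254731561825
```

The measurements agree with the stated sizes:
- **Bowl:** centre about (0.555, 0.2355).
- **Plate:** (0.469, -0.006), top z about 0.133.
- **Tube axis:** (0.569, -0.019), which is 0.101 from the plate. Dispenser yaw is about -7.5°.

I'll turn the tool to yaw 93°, so that -x tool points from the bowl to the chute.

Emit:
{"name": "drive_tool", "arguments": {"plan": [[0, 0, -0.005, 0, 0, -8, 0.2], [0, 0, -0.005, 0, 0, -8, 0.2], [0, 0, -0.005, 0, 0, -8, 0.2], [0, 0, -0.005, 0, 0, -8, 0.2], [0, 0, -0.005, 0, 0, -8, 0.2], [0, 0, -0.005, 0, 0, -8, 0.2], [0, 0, -0.005, 0, 0, -8, 0.2], [0, 0, -0.005, 0, 0, -8, 0.2], [0, 0, 0, 0, 0, -8.1, 0.2], [0, 0, 0, 0, 0, 0, 0.2]]}}

```text
t: 1.1
tcp_pos: [0.2229, -0.5835, 0.285]
tool_rot: [0.688, 0.725, 0.0, -0.0]
force: [-0.6, -0.0, -0.4]
finger_gap: 0.599
gripper_force: 0.0
```

Emit:
{"name": "drive_tool", "arguments": {"plan": [[0.032, 0.02, 0, 0, 0, 0, 0.2], [0.032, 0.02, 0, 0, 0, 0, 0.2], [0.032, 0.02, 0, 0, 0, 0, 0.2], [0.032, 0.02, 0, 0, 0, 0, 0.2], [0.032, 0.02, 0, 0, 0, 0, 0.2], [0.032, 0.02, 0, 0, 0, 0, 0.2], [0.032, 0.02, 0, 0, 0, 0, 0.2], [0.032, 0.02, 0, 0, 0, 0, 0.2], [0.032, 0.02, 0, 0, 0, 0, 0.2], [0.032, 0.02, 0, 0, 0, 0, 0.2]]}}

```text
t: 2.1
tcp_pos: [0.4063, -0.2522, 0.2851]
tool_rot: [0.69, 0.724, 0.0, -0.0]
force: [0.2, 0.5, 0.6]
finger_gap: 0.599
gripper_force: 0.0
```

Emit:
{"name": "drive_tool", "arguments": {"plan": [[0.04, 0.004, 0, 0, 0, 0, 0.2], [0.04, 0.004, 0, 0, 0, 0, 0.2], [0.04, 0.004, 0, 0, 0, 0, 0.2], [0.04, 0.004, 0, 0, 0, 0, 0.2], [0.04, 0.004, 0, 0, 0, 0, 0.2], [0.04, 0.004, 0, 0, 0, 0, 0.2], [0.04, 0.004, 0, 0, 0, 0, 0.2], [0.04, 0.004, 0, 0, 0, 0, 0.2], [0.04, 0.004, 0, 0, 0, 0, 0.2], [0.04, 0.004, 0, 0, 0, 0, 0.2]]}}

```text
t: 3.1
tcp_pos: [0.4246, 0.1494, 0.2852]
tool_rot: [0.69, 0.724, -0.0, -0.0]
force: [0.7, -0.5, 0.5]
finger_gap: 0.606
gripper_force: 0.0
```

Emit:
{"name": "drive_tool", "arguments": {"plan": [[0.041, 0.027, 0, 0, 0, 0, 0.2], [0.041, 0.027, 0, 0, 0, 0, 0.2], [0.041, 0.027, 0, 0, 0, 0, 0.2], [0.041, 0.027, 0, 0, 0, 0, 0.2], [0.041, 0.026, 0, 0, 0, 0, 0.2], [0, 0, 0.04, 0, 0, 0, 0.2], [0, 0, 0.04, 0, 0, 0, 0.2], [0, 0, 0.04, 0, 0, 0, 0.2], [0, 0, 0.04, 0, 0, 0, 0.2], [0, 0, 0, 0, 0, 0, 0.2]]}}

```text
t: 4.1
tcp_pos: [0.5434, 0.3574, 0.1187]
tool_rot: [0.689, 0.724, -0.007, -0.003]
force: [-0.8, -0.0, -0.7]
finger_gap: 0.602
gripper_force: 0.0
```

Emit:
{"name": "drive_tool", "arguments": {"plan": [[0, 0, 0.03, 0, 0, 0, 0.2], [0, 0, 0.03, 0, 0, 0, 0.2], [0, 0, 0.02, 0, 0, 0, 0.2], [0, 0, 0.01, 0, 0, 0, 0.2], [0, 0, 0, 0, 0, 0, 0.2]]}}

```text
t: 4.6
tcp_pos: [0.5481, 0.3595, 0.0354]
tool_rot: [0.689, 0.725, -0.0, -0.0]
force: [0.5, -0.6, -0.6]
finger_gap: 0.601
gripper_force: 0.0
```

Run:
```python
from station import manip
import cv2
s=manip.snapshot("side");cv2.imwrite("pics/side1.png",s["image"][:,:,::-1])
print(manip.sense()["tcp_pos"],manip.sense()["q"])
```

```text
[0.5487694  0.35978449 0.0363523 ] [4.10336827e-01 8.35464851e-01 1.48110444e+00 1.64826370e-05
 8.23729474e-01 3.58775703e-01]
```

View pics/side1.png

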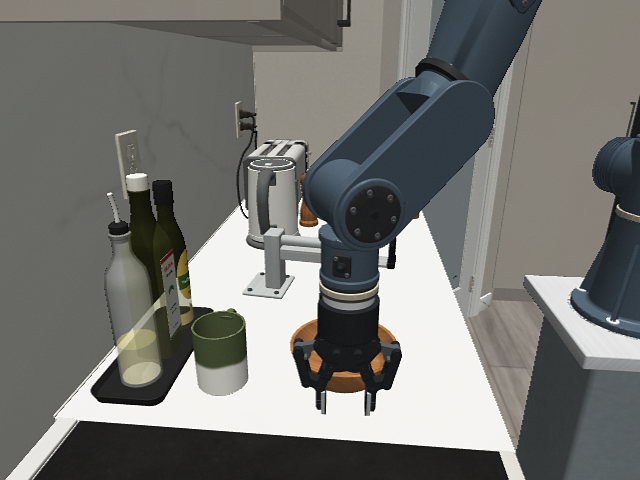

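The gripper stands clear to the left of the bowl: fingers at (322,400) and (370,400), bowl behind them at (344,350). Pushing along -x tool.

Emit:
{"name": "drive_tool", "arguments": {"plan": [[-0.01, 0, 0, 0, 0, 0, 0.2], [-0.01, 0, 0, 0, 0, 0, 0.2], [-0.008, 0, 0, 0, 0, 0, 0.2], [-0.008, 0, 0, 0, 0, 0, 0.2], [-0.008, 0, 0, 0, 0, 0, 0.2], [-0.008, 0, 0, 0, 0, 0, 0.2], [-0.01, 0, 0, 0, 0, 0, 0.2], [-0.01, 0, 0, 0, 0, 0, 0.2], [-0.01, 0, 0, 0, 0, 0, 0.2], [-0.01, 0, 0, 0, 0, 0, 0.2]]}}

```text
t: 5.65
tcp_pos: [0.553, 0.2668, 0.0354]
tool_rot: [0.688, 0.725, 0.0, 0.0]
force: [0.3, 4.3, 3.1]
finger_gap: 0.6
gripper_force: 2.3
```

Emit:
{"name": "drive_tool", "arguments": {"plan": [[-0.01, 0, 0, 0, 0, 0, 0.2], [-0.01, 0, 0, 0, 0, 0, 0.2], [-0.01, 0, 0, 0, 0, 0, 0.2], [-0.01, 0, 0, 0, 0, 0, 0.2], [-0.01, 0, 0, 0, 0, 0, 0.2], [-0.01, 0, 0, 0, 0, 0, 0.2], [-0.01, 0, 0, 0, 0, 0, 0.2], [-0.005, 0, 0, 0, 0, 0, 0.2], [-0.003, 0, 0, 0, 0, 0, 0.2], [0, 0, 0, 0, 0, 0, 0.2]]}}

```text
t: 6.65
tcp_pos: [0.5568, 0.1889, 0.0351]
tool_rot: [0.688, 0.725, -0.001, 0.0]
force: [-0.1, 0.4, 0.7]
finger_gap: 0.602
gripper_force: 0.5
```

```bash
cat > bowl.py <<'E'
from h import *; from station import manip; import sys
print(manip.sense()["tcp_pos"])
for n in("top","side"):
    s=manip.snapshot(n);cv2.imwrite(f"pics/{n}_{sys.argv[1]}.png",s["image"][:,:,::-1])
    P=cloud(s);h=cv2.cvtColor(s["image"],cv2.COLOR_RGB2HSV)
    m=(h[...,0]<20)&(h[...,1]>90)&(P[...,0]>.4)&(P[...,0]<.68)&(P[...,1]>-.15)&(P[...,1]<.35)
    q=P[m&(P[...,2]>.042)&(P[...,2]<.06)];print(n,len(q),circ(q[:,:2]),q.min(0),q.max(0))
    q=P[m&(P[...,2]>.046)&(P[...,2]<.06)];f=lambda p:np.hypot(*(q[:,:2]-p).T)-.081
    print("  fixed r",least_squares(f,q[:,:2].mean(0),loss="soft_l1",f_scale=.002).x)
E
python3 bowl.py 2
```

```text
[0.55676649 0.18889174 0.03505694]
top 605 [0.56407352 0.09539734 0.07926682] [0.48118646 0.01728954 0.04209211] [0.64707587 0.17507677 0.05692173]
  fixed r [0.56415174 0.09538303]
side 367 [0.56434545 0.10104351 0.08068467] [0.48136385 0.04282859 0.04206323] [0.64723332 0.19957722 0.05613514]
  fixed r [0.56443509 0.10073456]
```

View pics/side_2.png

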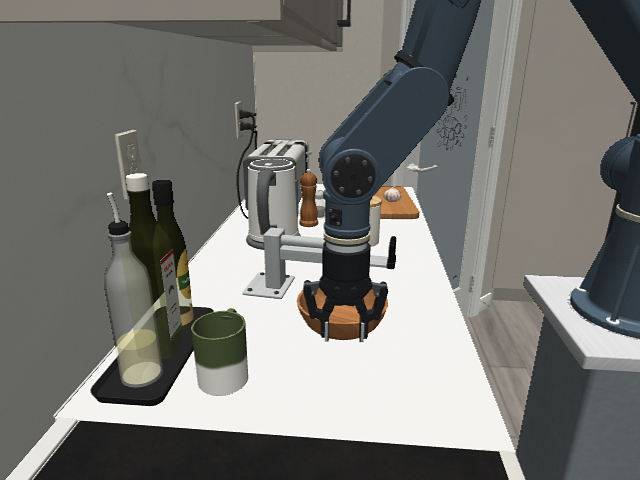

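The bowl (at about (345,310) px) is cradled between both fingers. It stands at (0.564, 0.096), so 0.115 remains to the chute.

Emit:
{"name": "drive_tool", "arguments": {"plan": [[-0.008, 0, 0, 0, 0, 0, 0.2], [-0.01, 0, 0, 0, 0, 0, 0.2], [-0.01, 0, 0, 0, 0, 0, 0.2], [-0.01, 0, 0, 0, 0, 0, 0.2], [-0.01, 0, 0, 0, 0, 0, 0.2], [-0.01, 0, 0, 0, 0, 0, 0.2], [-0.008, 0, 0, 0, 0, 0, 0.2], [-0.008, 0, 0, 0, 0, 0, 0.2], [-0.008, 0, 0, 0, 0, 0, 0.2], [-0.006, 0, 0, 0, 0, 0, 0.2]]}}

```text
t: 7.75
tcp_pos: [0.5616, 0.1011, 0.0353]
tool_rot: [0.688, 0.725, -0.0, -0.0]
force: [-0.2, 2.8, -2.6]
finger_gap: 0.602
gripper_force: 1.1
```

Emit:
{"name": "drive_tool", "arguments": {"plan": [[-0.006, 0, 0, 0, 0, 0, 0.2], [-0.006, 0, 0, 0, 0, 0, 0.2], [-0.006, 0, 0, 0, 0, 0, 0.2], [-0.004, 0, 0, 0, 0, 0, 0.2], [-0.003, 0, 0, 0, 0, 0, 0.2], [-0.002, 0, 0, 0, 0, 0, 0.2], [0, 0, 0, 0, 0, 0, 0.2]]}}

```text
t: 8.45
tcp_pos: [0.563, 0.0745, 0.0353]
tool_rot: [0.688, 0.725, -0.0, 0.0]
force: [-0.4, 0.7, -1.0]
finger_gap: 0.602
gripper_force: 0.4
```

```bash
python3 bowl.py 3
```

```text
[0.5630295  0.07452633 0.03533843]
top 370 [ 0.570116   -0.01838776  0.07927346] [ 0.48899413 -0.0990694   0.04200712] [0.65161659 0.04046194 0.05661658]
  fixed r [ 0.570219   -0.01752388]
side 327 [ 0.57073383 -0.01260914  0.08011677] [ 0.48835922 -0.07674698  0.04200744] [0.65328934 0.07081673 0.05108207]
  fixed r [ 0.57062545 -0.01355648]
```

View pics/side_3.png

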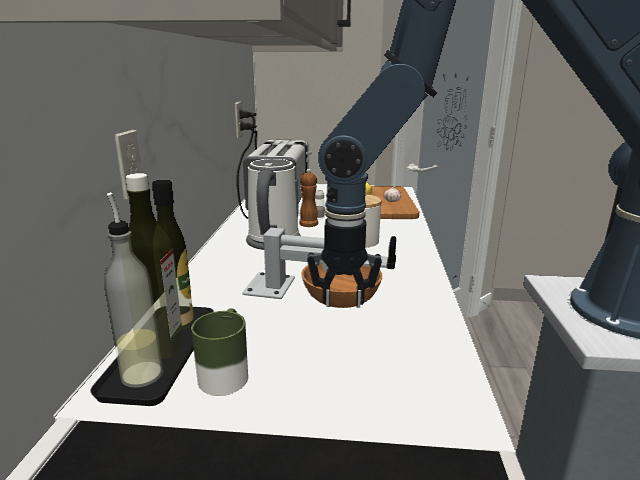

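The bowl (at about (342,280) px) stands under the housing at (0.570, -0.017), within 3 mm of the chute axis. Now I back off, rise and turn the tool in line with the slide.

Emit:
{"name": "drive_tool", "arguments": {"plan": [[0.01, 0, 0, 0, 0, 0, 0.2], [0.02, 0, 0, 0, 0, 0, 0.2], [0.02, 0, 0, 0, 0, 0, 0.2], [0, 0, -0.04, 0, 0, 0, 0.2], [0, 0, -0.04, 0, 0, 0, 0.2], [0, 0, -0.04, 0, 0, 0, 0.2], [0, 0, -0.04, 0, 0, 0, 0.2], [0, 0, -0.04, 0, 0, 5.2, 0.2], [0, 0, 0, 0, 0, 5.3, 0.2], [0, 0, 0, 0, 0, 0, 0.2]]}}

```text
t: 9.55
tcp_pos: [0.5608, 0.1254, 0.2371]
tool_rot: [0.752, 0.66, 0.001, 0.001]
force: [-0.4, -0.3, -0.7]
finger_gap: 0.596
gripper_force: 0.0
```

Emit:
{"name": "drive_tool", "arguments": {"plan": [[0, -0.037, 0, 0, 0, 0, 0.2], [0, -0.037, 0, 0, 0, 0, 0.2], [-0.035, 0, 0, 0, 0, 0, 0.2], [-0.035, 0, 0, 0, 0, 0, 0.2], [-0.035, 0, 0, 0, 0, 0, 0.2], [-0.037, 0, 0, 0, 0, 0, 0.2], [0, 0, 0, 0, 0, 0, 0.2], [0, 0, 0, 0, 0, 0, 0.2]]}}

```text
t: 10.35
tcp_pos: [0.4677, -0.0065, 0.2344]
tool_rot: [0.752, 0.659, -0.001, -0.001]
force: [0.3, -0.6, -0.4]
finger_gap: 0.6
gripper_force: 0.0
```

```bash
cat > wr.py <<'E'
from h import *; from station import manip; import sys
from scipy.spatial.transform import Rotation as R
st=manip.sense();s=manip.snapshot("wrist")
M=np.eye(4);M[:3,:3]=R.from_quat(st["tool_rot"]).as_matrix();M[:3,3]=st["tcp_pos"];E=M@s["mount"]
np.savez(f"wr{sys.argv[1]}.npz",E=E,**s);cv2.imwrite(f"pics/wr{sys.argv[1]}.png",s["image"][:,:,::-1])
print(st["tcp_pos"],st["tool_rot"],np.degrees(2*np.arctan2(st["tool_rot"][1],st["tool_rot"][0])),st["finger_gap"])
P=cloud(s,E);near=(np.hypot(P[...,0]-.455,P[...,1]+.003)<.07)
m=near&(P[...,2]>.126)&(P[...,2]<.142)&(s["image"].max(2)<90)
q=P[m];print("plate",len(q),q.min(0),q.max(0),cv2.minAreaRect(q[:,:2].astype('float32')))
E
python3 wr.py 1; python3 bowl.py 4
```

```text
[ 0.46768746 -0.00651525  0.23441822] [ 7.52087405e-01  6.59062099e-01 -5.81750029e-04 -1.16048661e-03] 82.45684918337155 0.6004416742894139
plate 1032 [ 0.46185557 -0.02569832  0.12604825] [0.47776068 0.02338094 0.13552372] ((0.4696143567562103, -0.0012671109288930893), (0.0495242178440094, 0.01152046024799347), 82.33600616455078)
[ 0.46782316 -0.00584214  0.23454363]
top 334 [ 0.57061425 -0.01845145  0.07889879] [ 0.50570579 -0.0989081   0.04200458] [0.65119443 0.06362124 0.05710787]
  fixed r [ 0.56890246 -0.018111  ]
side 470 [ 0.57075223 -0.01265688  0.08012467] [ 0.48850894 -0.07540827  0.04201758] [0.65320551 0.07034559 0.05119051]
  fixed r [ 0.57059569 -0.01353368]
```

View pics/wr1.png

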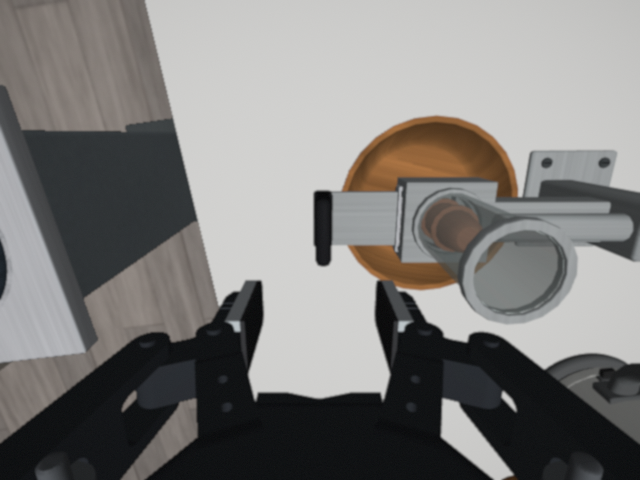

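The wrist view shows the plate at (323,228) px, the blade running to the housing, and the bowl centred below. The plate centre is (0.4696, about -0.004) with its top at 0.134, and its angle matches the tool's. Descending.

Emit:
{"name": "drive_tool", "arguments": {"plan": [[0.002, 0.0015, 0.03, 0, 0, 0, 0.2], [0, 0, 0.03, 0, 0, 0, 0.2], [0, 0, 0.02, 0, 0, 0, 0.2], [0, 0, 0.02, 0, 0, 0, 0.2], [0, 0, 0.01, 0, 0, 0, 0.2], [0, 0, 0.01, 0, 0, 0, 0.2], [0, 0, 0, 0, 0, 0, 0.2], [0, 0, 0, 0, 0, 0, 0.2]]}}

```text
t: 11.3
tcp_pos: [0.4706, -0.0044, 0.1156]
tool_rot: [0.752, 0.66, 0.0, 0.0]
force: [0.5, 0.4, -0.0]
finger_gap: 0.597
gripper_force: 0.0
```

```bash
python3 wr.py 2
```

```text
[ 0.47057404 -0.00436292  0.11562595] [7.51655348e-01 6.59556004e-01 2.10148637e-04 2.68653732e-04] 82.53204565030538 0.5965175666322721
plate 5497 [ 0.43116372 -0.02642459  0.12600753] [0.50891757 0.02357298 0.14199905] ((0.4676441252231598, 6.338581442832947e-05), (0.046373412013053894, 0.06959254294633865), 55.15379333496094)
```

View pics/wr2.png

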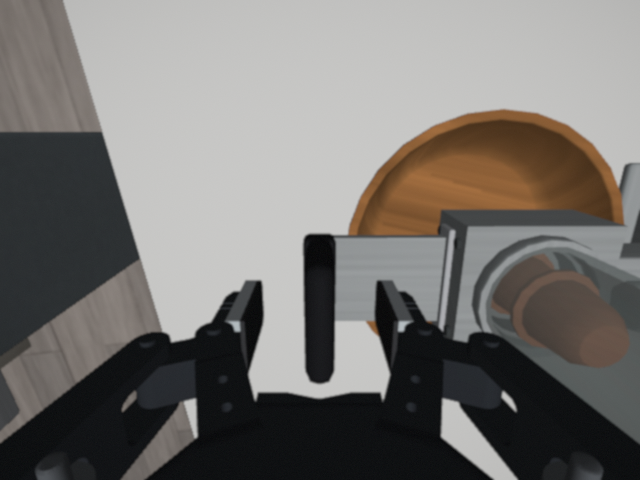

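The plate at (320,308) px is centred between the pads, whose inner edges are at 262 and 378 px. Closing.

Emit:
{"name": "drive_tool", "arguments": {"plan": [[0, 0, 0.002, 0, 0, 0, -0.2], [0, 0, 0, 0, 0, 0, -0.5], [0, 0, 0, 0, 0, 0, -0.8], [0, 0, 0, 0, 0, 0, -1], [0, 0, 0, 0, 0, 0, -1], [0, 0, 0, 0, 0, 0, -1], [0, 0, 0, 0, 0, 0, -1], [0, 0, 0, 0, 0, 0, -1], [0, 0, 0, 0, 0, 0, -1], [0, 0, 0, 0, 0, 0, -1]], "newtons": 60}}

```text
t: 12.35
tcp_pos: [0.4707, -0.0047, 0.1138]
tool_rot: [0.752, 0.659, 0.0, 0.001]
force: [0.1, 0.8, 4.9]
finger_gap: 0.131
gripper_force: 59.2
```

Run:
```python
from station import manip
s=manip.sense();print(s["tcp_pos"],s["force"],s["finger_gap"],s["gripper_force"])
```

```text
[ 0.4707121  -0.00469744  0.11378273] [0.13032732 0.81590412 4.88342348] 0.13148666181819366 59.18834388256073
```

Held (gap 11 mm, 59 N). Drawing 44 mm first, then I check.

Emit:
{"name": "drive_tool", "arguments": {"plan": [[0, -0.004, 0, 0, 0, 0, -1], [0, -0.005, 0, 0, 0, 0, -1], [0, -0.005, 0, 0, 0, 0, -1], [0, -0.005, 0, 0, 0, 0, -1], [0, -0.005, 0, 0, 0, 0, -1], [0, -0.005, 0, 0, 0, 0, -1], [0, -0.005, 0, 0, 0, 0, -1], [0, -0.005, 0, 0, 0, 0, -1], [0, -0.005, 0, 0, 0, 0, -1], [0, 0, 0, 0, 0, 0, -1]]}}

```text
t: 13.35
tcp_pos: [0.4299, 0.0005, 0.1138]
tool_rot: [0.752, 0.659, 0.002, 0.003]
force: [7.9, 0.8, -0.3]
finger_gap: 0.132
gripper_force: 58.7
```

```bash
python3 wr.py 3
python3 - <<'E'
from station import manip
s=manip.sense();p=s["tcp_pos"];print(p,s["force"],s["gripper_force"],(p[0]-.4707)*.992-(p[1]+.0047)*.13)
E
```

```text
[0.42985714 0.00054226 0.11379674] [0.75195948 0.6591981  0.00235579 0.00304339] 82.47823203636695 0.13184839340596022
plate 4992 [ 0.40497986 -0.02108886  0.12600433] [0.45102837 0.02894228 0.14199294] ((0.4287930727005005, 0.004325514659285545), (0.03907158598303795, 0.03980761393904686), 36.327701568603516)
[0.43006498 0.000503   0.11380238] [8.00065323 2.34280509 0.17104497] 58.62399995326996 -0.04098632984119664
```

View pics/wr3.png

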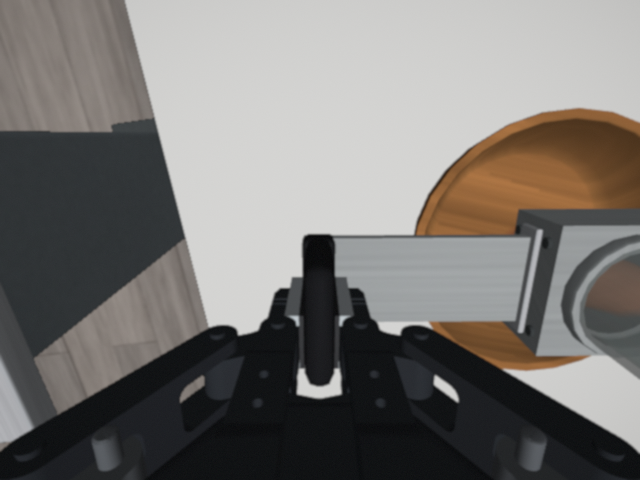

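Drawn 41 mm; the blade reaches the bezel at 525 px and no groove is out yet. About 9 mm more.

Emit:
{"name": "drive_tool", "arguments": {"plan": [[0, -0.003, 0, 0, 0, 0, -1], [0, -0.003, 0, 0, 0, 0, -1], [0, -0.003, 0, 0, 0, 0, -1], [0, 0, 0, 0, 0, 0, -1], [0, 0, 0, 0, 0, 0, -1]]}}

```text
t: 13.9
tcp_pos: [0.4219, 0.0016, 0.1138]
tool_rot: [0.752, 0.659, 0.003, 0.004]
force: [8.9, 0.8, -0.6]
finger_gap: 0.129
gripper_force: 58.8
```

```bash
python3 wr.py 4
python3 - <<'E'
from station import manip
import cv2
s=manip.sense();p=s["tcp_pos"];print(p,s["force"],s["gripper_force"],(p[0]-.4707)*.992-(p[1]+.0047)*.13)
t=manip.snapshot("top")["image"][200:320,230:390,::-1]
w=cv2.imread("pics/wr4.png")[180:400,400:640]
cv2.imwrite("pics/c4.png",cv2.hconcat([cv2.resize(w,None,fx=1.9,fy=1.9),cv2.resize(t,(330,418))]))
E
```

```text
[0.42193123 0.0015603  0.11381122] [0.75203661 0.65910559 0.00282855 0.00357229] 82.46443400583873 0.12923793734891661
plate 4999 [ 0.39666937 -0.02029853  0.12600076] [0.4431422  0.03004427 0.14199836] ((0.4210771918296814, 0.005016522482037544), (0.03839431330561638, 0.04083321616053581), 35.82250213623047)
[0.4219381  0.00158123 0.11378944] [ 9.95616884  1.88039895 -0.41658548] 58.83456766605377 -0.04918836164475661
```

View pics/c4.png

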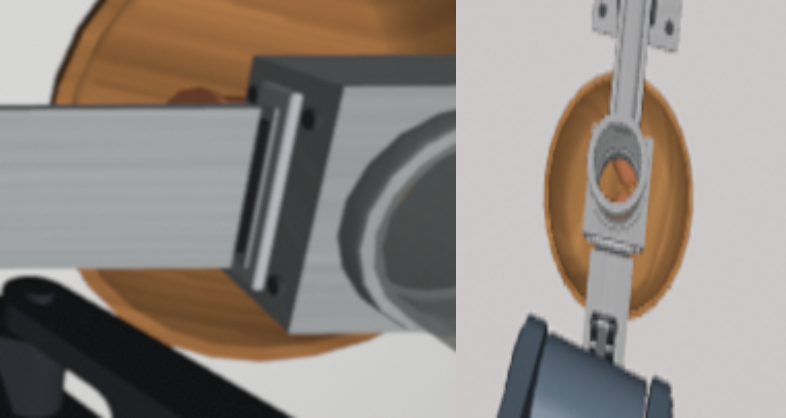

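The groove is out in front of the bezel, with a thin strip of blade behind it, and the tube is empty: a copper capsule shows in the bowl at (195,97) px in the left crop. I'll check the width of the strip against the groove's 4 mm, and the capsules.

```bash
python3 - <<'E'
from h import *; from station import manip
d=dict(np.load("wr4.npz"));g=cv2.cvtColor(d["image"],cv2.COLOR_RGB2GRAY)
for v in (245,270,295): print(v,list(g[v,515:560]))
print("mm/px at blade",1e3*np.linalg.norm(np.diff(plane(d,[[530,270],[531,270]],.087,d["E"]),axis=0)))
for n in("top","side"):
    s=manip.snapshot(n);P=cloud(s);h=cv2.cvtColor(s["image"],cv2.COLOR_RGB2HSV)
    m=(abs(P[...,0]-.57)<.08)&(abs(P[...,1]+.018)<.08)&(h[...,0]<11)&(h[...,1]>90)
    k,l,st,c=cv2.connectedComponentsWithStats(m.astype('uint8'))
    for i in range(1,k):
        if st[i,4]>12:print(n,c[i],st[i,4],P[l==i].mean(0),P[l==i][:,2].max())
E
python3 bowl.py 5
```

```text
245 [np.uint8(160), np.uint8(160), np.uint8(161), np.uint8(160), np.uint8(160), np.uint8(160), np.uint8(160), np.uint8(160), np.uint8(160), np.uint8(160), np.uint8(160), np.uint8(159), np.uint8(160), np.uint8(160), np.uint8(159), np.uint8(159), np.uint8(160), np.uint8(161), np.uint8(160), np.uint8(148), np.uint8(117), np.uint8(72), np.uint8(38), np.uint8(29), np.uint8(29), np.uint8(32), np.uint8(42), np.uint8(72), np.uint8(108), np.uint8(125), np.uint8(109), np.uint8(83), np.uint8(72), np.uint8(75), np.uint8(97), np.uint8(133), np.uint8(163), np.uint8(178), np.uint8(183), np.uint8(179), np.uint8(161), np.uint8(120), np.uint8(77), np.uint8(50), np.uint8(34)]
270 [np.uint8(164), np.uint8(164), np.uint8(165), np.uint8(164), np.uint8(164), np.uint8(164), np.uint8(164), np.uint8(164), np.uint8(164), np.uint8(165), np.uint8(165), np.uint8(163), np.uint8(163), np.uint8(164), np.uint8(156), np.uint8(130), np.uint8(88), np.uint8(48), np.uint8(33), np.uint8(31), np.uint8(31), np.uint8(40), np.uint8(68), np.uint8(104), np.uint8(122), np.uint8(108), np.uint8(82), np.uint8(71), np.uint8(76), np.u
[... 847 characters left out ...]
nt8(59), np.uint8(61), np.uint8(59)]
mm/px at blade 0.5061507315610057
top [311.31481481 248.81481481] 54 [ 0.58853124 -0.02484419  0.03378797] 0.07184734474178112
side [327.56435644 281.72772277] 202 [ 0.59915882 -0.01730491  0.0262984 ] 0.043393520088401805
side [346.86516854 282.93258427] 178 [ 0.55845105 -0.01533258  0.02654863] 0.04229268219036153
[0.42197733 0.00156894 0.11379655]
top 560 [ 0.57007171 -0.01847958  0.0793754 ] [ 0.48891846 -0.09909295  0.04202288] [0.65153049 0.06391051 0.05717081]
  fixed r [ 0.5701419  -0.01858545]
side 480 [ 0.57090476 -0.01262129  0.07997304] [ 0.48848697 -0.0768044   0.04205067] [0.65285852 0.07010702 0.05104339]
  fixed r [ 0.57088486 -0.01369532]
```

The groove is 7 px (about 4 mm) wide and the strip behind it about 1.5–2 mm. Both capsules lie in the bowl at z about 0.026. One millimetre more for margin, then I settle and hand in.

Emit:
{"name": "drive_tool", "arguments": {"plan": [[0, -0.001, 0, 0, 0, 0, -1], [0, 0, 0, 0, 0, 0, -1], [0, 0, 0, 0, 0, 0, -1], [0, 0, 0, 0, 0, 0, -1], [0, 0, 0, 0, 0, 0, -1]]}}

```text
t: 14.7
tcp_pos: [0.4213, 0.0016, 0.1138]
tool_rot: [0.752, 0.659, 0.003, 0.004]
force: [10.1, 3.0, -0.1]
finger_gap: 0.135
gripper_force: 58.8
```

Run:
```python
from station import manip
s=manip.sense();p=s["tcp_pos"];print(p,s["force"],s["gripper_force"],(p[0]-.4707)*.992-(p[1]+.0047)*.13)
print(manip.sign_off())
```

```text
[0.42134909 0.00164597 0.11379137] [10.14806895  3.00319364 -0.1201395 ] 58.75511169433594 -0.049781082574944964
the job is handed in; nothing more can be done
None
```

The job is handed in after about 15 s: the bowl stands under the chute, both capsules are in it, and the slide is still held at the groove, drawn about 50 mm; the canister and mug were not touched.

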